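# Rebuild a plug-on measuring station

### The arm

A 6-joint arm with a two-finger parallel gripper is mounted at the origin on the work surface. World frame = base frame: x ahead of the robot, y to its left, z up, the work surface at z = 0. Lengths are in m, angles in rad, forces in N, time in s.
With the tool pointing down it reaches from about 0.35 to 0.85 m from the base axis. Payload 8.1 kg.
Tool frame: the origin (TCP) lies on the mounting face of the last link; the fingertips stand 186 mm ahead of it and the grasp point (between the pads) lies 167 mm ahead of it (robot.finger_overhang is the distance from the TCP to the fingertips, in m); z points along the fingers, y is the line along which they close (so a half turn about z gives the same grasp; the last joint's range is limited). The gripper opens to 93 mm and grips with 3 to 60 N. Pads are 15 mm wide; open, the fingers measure 128 mm over their backs; the gripper's body (75 mm by 188 mm) begins 65 mm behind the grasp point.
Start: joints at [-1.341, 0.13, 1.488, -0, 1.523, -0.085], TCP at [0.186, -0.571, 0.405] pointing down, gripper open.
Joint ranges: [-2.96, 2.96], [-0.89, 2.26], [0.02, 2.5], [-1.34, 4.48], [0, 2.73], [-2.66, 2.66]. Speed limits (rad/s): [2.39, 2.39, 2.79, 3.14, 3.14, 3.14].

### API

Orientations are given as a rotation vector (axis times angle).
In Python, from plant import readout, read_camera, get_calibration, job, robot gives the robot as it stands.
- The arm moves only by the shell command python3 -m handwheel 'ROWS' [FORCE]. ROWS is JSON, a list of rows, each a list of 5 numbers: the shift along the world's x, y, z in cm, then the turn about the world's z in rad, then the closure, from 0 (fully open) to 1 (shut). In form: [[tx, ty, tz, spin, gripper], ...]. A call has 1 to 10 rows; each row shifts and turns the commanded pose from where the row before left it; what a row does not reach is not made up. A row lasts 1/8 s, in which the tool goes at most 62.5 mm and 10.7 degrees, less where a joint would pass 70% of its speed; a pose out of reach is approached as far as the arm can. A call is refused whole if a number of a shift passes 6.25 or a number of a turn 0.188, either way. A call with a gripper value outside its range is refused whole. The fingers move at their own pace and stop on an object; FORCE is the grip in N (left out, the last holds). Time passes only in rows, so rows that do not move let the fingers close. It gives the time, the measured TCP pose, the force, the opening and the grip force at its end, in the units of the state.
- readout.read_state(): the state, without advancing time (a new reading comes with each control period).
- read_camera(name): name is "side" or "top" or "wrist"; returns the picture (480x640x3 uint8, red, green, blue); there is no depth.
- get_calibration(name): a dict with "fovy" (degrees; the focal length in pixels is half the picture's height over the tangent of half this angle, whatever the lens; pixels are square), "cx", "cy" (the principal point, pixels), "pose" (4x4, takes a point from camera to world coordinates). Camera axes: x right, y down, z forward; pixel columns grow to the right and rows downward; lengths in m; the calibration is good to about 2 mm. A picture is of the moment at which its call begins: read the wrist's pose just before it. get_calibration takes no time and is no camera call; for the wrist camera it gives the pose at the moment of the call.
- job.close_job(): hands the job in; it is judged then, once.
The state is a dict: "t": time; "q": joint angles; "dq": joint speeds; "joint_torque": joint torques, N m; "tool_pos": TCP position; "orientation": TCP orientation; "force": force on the tool from outside, world axes, zero at the start; "wrist_torque": the same for the moment, N m; "opening": finger opening in m; "gripper_force": force on a finger pad.
Only numpy, scipy, OpenCV 4.12 (cv2) and the standard library are available. Lean on these libraries where they do the work, as an engineer would, in place of code of your own. Each camera call takes 0.05 s, during which the arm holds its last target. There are 200 camera calls.

### The job

Put the measuring station of the viscometer together: press the blue spacer block down onto the studs of the steel dock until it is fully home, then press the orange-capped measuring head down onto the spacer's studs until it too is fully home with no gap, with its yellow lamps facing the side of the dock that has the orange stripe. Let go of everything, and leave the other things on the bench where they are.

Things in the scene. Friction and masses are not known exactly. Their poses are not given: they have to be found in the camera images.
- dock: Steel dock plate screwed to the bench, 100 mm along its x, 160 along its y, 12 thick; origin at the centre of its underside, z up. Orange stripe along its +x edge. Two white round studs (36 mm diameter) stand 27 mm either side of the middle along y, 22 mm above the plate; the top 6 mm taper to 26 mm diameter. A black friction sleeve surrounds each stud.
- dock_seat (a point): Centre of the dock plate's top face (12 mm above the bench): the spacer's origin is here when home; axes as the dock's. The sleeves first stand 8 mm above this face: a block set on the studs rests on them, 8 mm short of home, whatever its weight. They slide down against 6 N friction each (12 N in all) and stay down: press mid-block with 15 to 20 N until it meets the steel.
- spacer: Loose blue block, 50 mm along its x, 120 along its y, 50 high without studs, about 0.25 kg; origin at the centre of its underside, z up. Underneath: two square pockets 38.4 mm wide, 26 deep, centred 27 mm either side of the middle along y, to fit over studs with 1.2 mm to spare all round. Same either way round. Grip it across its 50 mm depth (its x), mid-length.
- spacer_seat (a point): Centre of the spacer's top face, 50 mm above its underside: the head's origin is here when home; axes as the spacer's. On this face stand two studs with sleeves just like the dock's (studs 22 mm high, 54 mm apart along y; sleeves 8 mm proud, 6 N friction each).
- head: Loose measuring head: grey block with orange cap, 50 mm along its x, 120 along its y, 78 high, flat top, about 0.3 kg; origin at the centre of its underside, z up. Pockets underneath as the spacer's. Front is +x: two yellow lamps on a dark panel, and a yellow line along the top's front edge. It starts within 55 degrees of the dock's heading. Grip it across its 50 mm depth (its x), mid-length.
- head_front (a point): Middle of the head's front face between the lamps, 25 mm ahead (+x) of its origin and 42 mm up. When the head is mounted this lies towards the dock's +x (orange stripe) side.
- amber_bottle: Bystander: amber glass bottle, 68 mm diameter, 110 mm high, origin at the centre of its underside.
- blue_bottle: Bystander: dark blue jar with a blue cap, 72 mm diameter, 100 mm high, origin at the centre of its underside.
- beaker: Bystander: glass beaker, 72 mm diameter at the rim, 85 mm high, origin at the centre of its underside.
- mouse: Bystander: grey computer mouse, 105 mm x 58 mm, 28 mm high, origin at the centre of its underside.
- spatula: Bystander: spatula lying flat, 180 mm long along its x.
- petri: Bystander: greenish closed glass dish, 90 mm diameter, 18 mm high, origin at the centre of its underside.
Things that resemble listed ones, but are neither listed nor needed, are in the scene too. What is meant by the spacer is not green or pink, and is the larger of those in its own colour.

How it is judged:
By the outcome, as a careful person would: the job done as asked, in the order asked, and still so for the second after the job is handed in, with the robot touching nothing.
It also fails if it takes over 64 s, if anything falls off the work surface, if the arm or the gripper's body presses on something with over 40 N, if the wrist force passes 120 N, or if a joint passes its speed limit or range.

## Working session

There is one attempt and no reset: what is moved stays moved. The work goes in short steps, Python scripts to look and compute and a shell command to move; the robot and the scene stay as the last step left them, time stands still between calls to the robot, and variables do not carry over. Pictures are saved under pics/ and viewed, at most 10 in all, crops included, and the job is handed in when it is done.

```bash
ls; mkdir -p pics
python3 - <<'E'
from plant import readout, read_camera, get_calibration
import cv2,numpy as np
for n in ["top","side"]:
    im=read_camera(n); cv2.imwrite(f"pics/{n}0.png",im[:,:,::-1])
    c=get_calibration(n); print(n,c["fovy"],c["cx"],c["cy"],np.round(c["pose"],3).tolist())
s=readout.read_state();print(s["t"],s["tool_pos"],s["orientation"],s["force"],s["opening"])
E
```

```text
pics
top 43.80598686798651 330.08231616065603 243.37032115434306 [[-0.019, -0.989, 0.149, 0.37], [-1.0, 0.019, -0.002, -0.05], [-0.001, -0.149, -0.989, 1.412], [0.0, 0.0, 0.0, 1.0]]
side 49.81716053418069 329.3405723464682 248.05383664002917 [[-0.986, -0.114, 0.124, 0.427], [-0.168, 0.734, -0.658, 0.709], [-0.015, -0.669, -0.743, 0.947], [0.0, 0.0, 0.0, 1.0]]
0.1 [ 0.18573767 -0.57030452  0.40377238] [-3.10108435e+00 -4.92205513e-01  1.94815413e-04] [-0.14555032  0.21619721  0.24670564] 0.09279572083750615
```

View pics/top0.png

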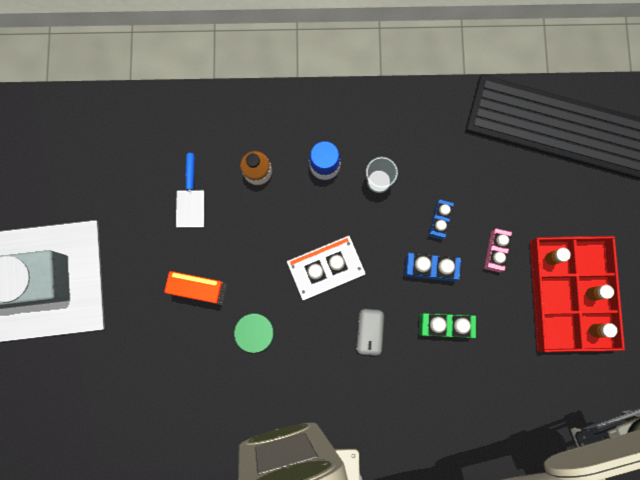

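View pics/side0.png

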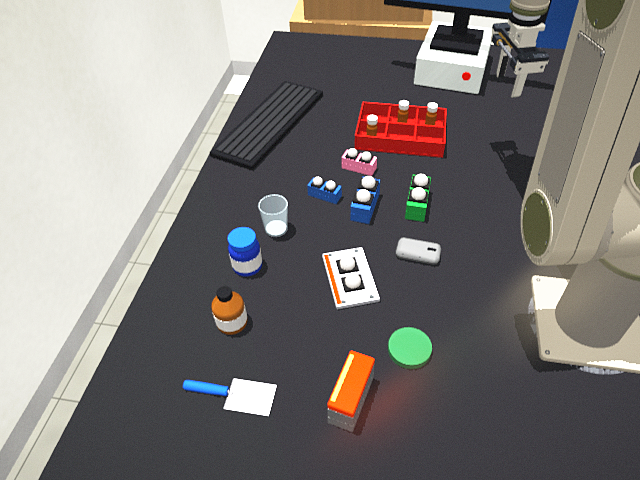

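The top view shows these candidates for the spacer: large blue block (433,267), small blue block (441,219), green (448,326) and pink (498,250). By the description it is the larger blue one at (433,267). The head is at (195,288) with its yellow line to +x. The dock is at (326,267) with its stripe to +x.

```bash
cat > h.py <<'E'
from plant import readout, read_camera, get_calibration
import cv2,numpy as np
def snap(n):
    c=get_calibration(n); return read_camera(n),c
def ray(c,uv,z):
    f=240/np.tan(np.radians(c["fovy"])/2); P=np.array(c["pose"])
    uv=np.atleast_2d(uv); d=np.c_[(uv[:,0]-c["cx"])/f,(uv[:,1]-c["cy"])/f,np.ones(len(uv))]@P[:3,:3].T
    return P[:3,3]+d*((z-P[2,3])/d[:,2])[:,None]
def blobs(m,amin):
    n,l,s,ce=cv2.connectedComponentsWithStats(m.astype(np.uint8))
    return [(s[i,4],ce[i],s[i,:4],l==i) for i in range(1,n) if s[i,4]>amin]
def masks(im):
    h,s,v=cv2.split(cv2.cvtColor(im,cv2.COLOR_RGB2HSV))
    return dict(white=(s<50)&(v>170),blue=(h>100)&(h<125)&(s>120)&(v>60),orange=(h<19)&(s>150)&(v>120),yellow=(h>=19)&(h<35)&(s>120)&(v>150))
def tcp():
    s=readout.read_state(); 
    from scipy.spatial.transform import Rotation as R
    r=R.from_rotvec(s["orientation"]).as_matrix()
    print("t",round(s["t"],2),"pos",np.round(s["tool_pos"],4),"yaw_y",np.round(np.degrees(np.arctan2(r[1,1],r[0,1])),2),"z",np.round(r[:,2],3),"F",np.round(s["force"],1),"open",round(s["opening"],4),round(s["gripper_force"],1),"q6",round(s["q"][5],2))
E
python3 - <<'E'
from h import *
im,c=snap("top"); m=masks(im)
for a,ce,b,_ in blobs(m["white"],60):
    if a<600: print("white",a,ce.round(1),b,"z.029",ray(c,ce,.029).round(4)[0],"z.067",ray(c,ce,.067).round(4)[0])
for k,z in(("blue",.05),("orange",.078),("yellow",.078)):
  for a,ce,b,l in blobs(m[k],40):
    r=cv2.minAreaRect(np.argwhere(l)[:,::-1].astype(np.float32))
    print(k,a,ce.round(1),b); print(ray(c,cv2.boxPoints(r),z).round(4)[:,:2].tolist(), ray(c,r[0],z).round(4)[0])
tcp(); c=get_calibration("wrist");print(c["fovy"],np.round(c["pose"],3).tolist())
cv2.imwrite("pics/crop.png",cv2.resize(im[190:350,380:540],None,fx=3.5,fy=3.5)[:,:,::-1])
E
```

```text
white 70 [180.5   5.3] [171   0  22  10] z.029 [1.1846 0.3093 0.029 ] z.067 [1.1622 0.2994 0.067 ]
white 367 [379.3 180.6] [368 171  29  21] z.029 [ 0.7264 -0.1721  0.029 ] z.067 [ 0.7166 -0.1688  0.067 ]
white 76 [444.6 208.9] [440 204  10  10] z.029 [ 0.6547 -0.3243  0.029 ] z.067 [ 0.6469 -0.3167  0.067 ]
white 82 [440.8 224.6] [436 220  11  10] z.029 [ 0.6173 -0.3134  0.029 ] z.067 [ 0.6105 -0.3062  0.067 ]
white 93 [503.  239.2] [498 234  11  11] z.029 [ 0.5797 -0.4576  0.029 ] z.067 [ 0.5739 -0.4464  0.067 ]
white 142 [563.  254.2] [557 248  13  13] z.029 [ 0.5416 -0.5953  0.029 ] z.067 [ 0.5369 -0.5803  0.067 ]
white 98 [499.7 256.8] [494 252  12  11] z.029 [ 0.5384 -0.4472  0.029 ] z.067 [ 0.5338 -0.4363  0.067 ]
white 163 [423.  263.4] [416 257  15  14] z.029 [ 0.5262 -0.2676  0.029 ] z.067 [ 0.5219 -0.2616  0.067 ]
white 161 [446.8 265.7] [440 259  15  14] z.029 [ 0.5198 -0.3228  0.029 ] z.067 [ 0.5157 -0.3153  0.067 ]
white 151 [314.9 270.7] [308 264  14  14] z.029 [ 0.514  -0.0157  0.029 ] z.067 [ 0.51   -0.0166  0.067 ]
white 146 [606.4 291.3] [600 285  14  13] z.029 [ 0
[... 1613 characters left out ...]
] [ 0.4465 -0.6074  0.078 ]
orange 181 [318.6 251. ] [291 239  57  26]
[[0.5311, 0.0392], [0.5825, -0.0893], [0.5755, -0.092], [0.5242, 0.0363]] [ 0.5533 -0.0263  0.078 ]
orange 1073 [192.4 288.1] [164 271  58  32]
[[0.466, 0.3224], [0.5172, 0.3133], [0.4906, 0.1917], [0.4397, 0.2015]] [0.4783 0.2571 0.078 ]
yellow 58 [192.5 277.2] [172 273  45  12]
[[0.5021, 0.3046], [0.5116, 0.3031], [0.4922, 0.2033], [0.4828, 0.2049]] [0.4971 0.2539 0.078 ]
t 0.15 pos [ 0.1857 -0.5703  0.4039] yaw_y -71.97 z [-0.     0.001 -1.   ] F [0.1 0.  0.9] open 0.0931 0.0 q6 -0.09
58.58428904236631 [[0.31, -0.923, -0.228, 0.248], [-0.951, -0.302, -0.073, -0.55], [-0.002, 0.239, -0.971, 0.385], [0.0, 0.0, 0.0, 1.0]]
```

View pics/crop.png

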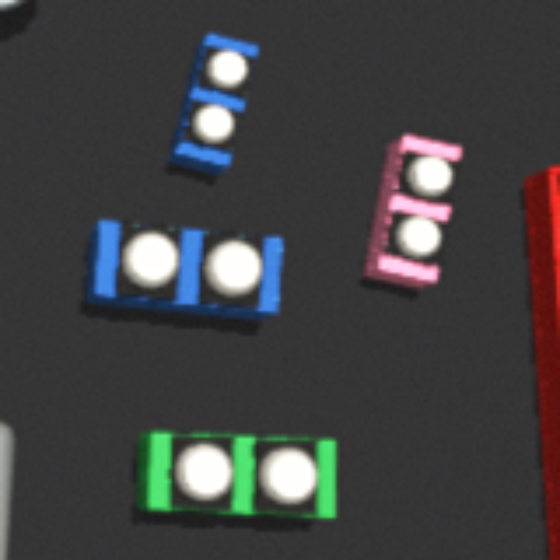

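The crop confirms it: the large blue block is the spacer, with studs at (423,263) and (447,266). The neighbouring small blue block is close to the +x finger, so I'll approach with a partly closed gripper.

```bash
python3 -m handwheel '[[4.16,3.52,-0.7,0.1425,0.25],[4.16,3.52,-0.7,0.1425,0.25],[4.16,3.52,-0.7,0.1425,0.25],[4.16,3.52,-0.7,0.1425,0.25],[4.16,3.52,-0.7,0.1425,0.25],[4.16,3.52,-0.7,0.1425,0.25],[4.16,3.52,-0.7,0.1425,0.25],[4.16,3.52,-0.7,0.1425,0.25],[0,0,0,0,0.25],[0,0,0,0,0.25]]'
python3 - <<'E'
from h import *
tcp(); im,c=snap("wrist"); cv2.imwrite("pics/w1.png",im[:,:,::-1]); m=masks(im)
for a,ce,b,_ in blobs(m["white"],150): print("white",a,ce.round(1),b,ray(c,ce,.067).round(4)[0],ray(c,ce,.029).round(4)[0])
E
```

```text
t: 1.4
tool_pos: [0.5185, -0.2888, 0.3484]
orientation: [-2.346, -2.088, 0.001]
force: [0.8, -1.1, 0.5]
opening: 0.0697
gripper_force: 0.0
t 1.4 pos [ 0.5185 -0.2888  0.3484] yaw_y -6.65 z [-0.001  0.    -1.   ] F [ 0.8 -1.1  0.5] open 0.0697 0.0 q6 -0.48
white 4829 [105.2  23.5] [ 16   0 139  68] [ 0.4129 -0.1525  0.067 ] [ 0.3965 -0.1422  0.029 ]
white 3819 [604.1  27.5] [568   0  72  61] [ 0.6915 -0.187   0.067 ] [ 0.7156 -0.1816  0.029 ]
white 1707 [30.6 59.3] [ 0 32 81 44] [ 0.366 -0.166  0.067] [ 0.3428 -0.1577  0.029 ]
white 2435 [318.4 194.1] [291 166  56  56] [ 0.5208 -0.2622  0.067 ] [ 0.5201 -0.2678  0.029 ]
white 1099 [461.1 244.4] [443 226  38  38] [ 0.607  -0.3045  0.067 ] [ 0.6187 -0.3162  0.029 ]
white 2321 [113. 262.] [ 86 235  55  55] [ 0.385  -0.2905  0.067 ] [ 0.3645 -0.3002  0.029 ]
white 1111 [515.2 253.6] [496 236  39  37] [ 0.641  -0.3146  0.067 ] [ 0.6577 -0.3278  0.029 ]
white 2351 [318.5 276.9] [292 250  55  54] [ 0.5146 -0.3157  0.067 ] [ 0.513 -0.329  0.029]
white 240 [141.5 323.9] [135 313  16  22] [ 0.3939 -0.335   0.067 ] [ 0.3748 -0.3511  0.029 ]
white 2419 [474.4 366.3] [414 356 119  24] [ 0.6128 -0.3919  0.067 ] [ 0.6254 -0.4163  0.029 ]
white 402 [337.3 408.4] [330 390  16  38] [ 0.5165 -0.4139  0.067 ] [ 0.5151 -0.4415  0.029 ]
white 1070 [373.2 416.4] [348 396  51  34] [ 0.5409 -0.4231  0.067 ] [ 0.5431 -0.4521  0.029 ]
white 744 [426.8 419.2] [402 400  51  30] [ 0.5783 -0.4298  0.067 ] [ 0.5859 -0.4597  0.029 ]
```

View pics/w1.png

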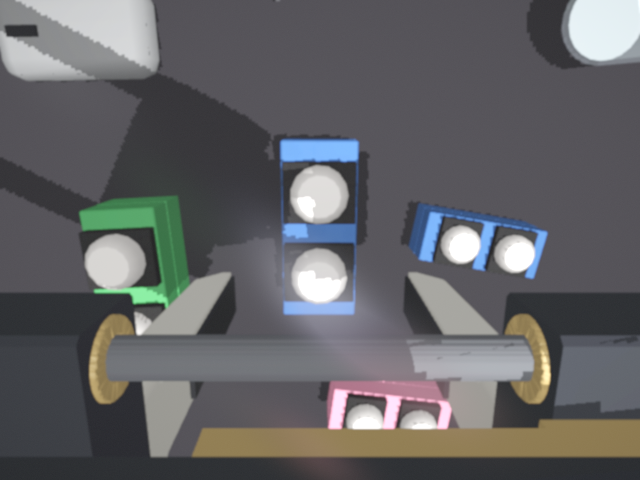

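The wrist view shows the blue spacer centred between the fingers, with studs at (318,194) and (318,277). It is well aligned and the neighbours are clear, so I'll descend and grip.

```bash
python3 -m handwheel '[[-0.1,0,-4,0,0.25],[0,0,-4,0,0.25],[0,0,-4,0,0.25],[0,0,-2.4,0,0.25],[0,0,-0.9,0,0.25],[0,0,0,0,0.25],[0,0,0,0,1],[0,0,0,0,1],[0,0,0,0,1],[0,0,0,0,1]]' 45
python3 -m handwheel '[[0,0,0,0,1],[0,0,2,0,1],[0,0,4,0,1],[0,0,4,0,1],[0,0,2,0,1],[0,0,0,0,1],[0,0,0,0,1]]' 45
python3 - <<'E'
from h import *
tcp(); im,c=snap("wrist"); im2,c2=snap("top");cv2.imwrite("pics/w2.png",im[:,:,::-1]); m=masks(im)
z0=readout.read_state()["tool_pos"][2]-.195
for a,ce,b,_ in blobs(m["white"],1500): print("white",a,ce.round(1),b,ray(c,ce,.067+z0).round(4)[0])
m=masks(im2)
for a,ce,b,_ in blobs(m["white"],60):
  if 250<ce[0]<460 and a<300: print("topwhite",a,ce.round(1),b,ray(c2,ce,.029).round(4)[0])
E
```

```text
t: 2.7
tool_pos: [0.5181, -0.2892, 0.197]
orientation: [2.345, 2.088, 0.0]
force: [-1.2, 1.0, 6.4]
opening: 0.0497
gripper_force: 45.0
t: 3.58
tool_pos: [0.5171, -0.2885, 0.3138]
orientation: [-2.344, -2.087, 0.001]
force: [-0.1, -0.1, -3.4]
opening: 0.0497
gripper_force: 45.0
t 3.58 pos [ 0.5171 -0.2885  0.3138] yaw_y -6.65 z [-0.002  0.002 -1.   ] F [-0.1 -0.1 -3.4] open 0.0497 45.0 q6 -0.48
white 3781 [92.3 20.6] [ 17   0 120  59] [ 0.4743 -0.1926  0.1854]
white 1696 [622.9  23.5] [603   0  37  54] [ 0.5976 -0.2076  0.1854]
white 12601 [319.6 271.4] [256 208 128 126] [ 0.5201 -0.2601  0.1854]
white 2233 [ 87.8 273.5] [ 57 250  63  43] [ 0.4581 -0.2535  0.1854]
white 4096 [319.1 407.6] [265 382 109  47] [ 0.5152 -0.3015  0.1854]
topwhite 150 [315.  270.7] [308 264  14  14] [ 0.514  -0.0158  0.029 ]
topwhite 284 [367.7 323.4] [361 312  18  33] [ 0.3902 -0.135   0.029 ]
topwhite 61 [458.9 323.2] [456 319   8  11] [ 0.3867 -0.3442  0.029 ]
```

```bash
python3 -m handwheel '[[1.15,3.65,0.5,0.1175,1],[1.15,3.65,0.5,0.1175,1],[1.15,3.65,0.5,0.1175,1],[1.15,3.65,0.5,0.1175,1],[0,0,0,0,1],[0,0,0,0,1]]' 45
python3 - <<'E'
from h import *
tcp(); im,c=snap("wrist"); cv2.imwrite("pics/w3.png",im[:,:,::-1]); m=masks(im)
for k in("white","orange"):
 for a,ce,b,l in blobs(m[k],200): print(k,a,ce.round(1),b,ray(c,ce,.029).round(4)[0])
E
```

```text
t: 4.42
tool_pos: [0.5633, -0.143, 0.3345]
orientation: [-1.795, -2.576, 0.002]
force: [-0.5, 0.7, -2.6]
opening: 0.05
gripper_force: 45.0
t 4.42 pos [ 0.5633 -0.143   0.3345] yaw_y 20.24 z [-0.002  0.    -1.   ] F [-0.5  0.7 -2.6] open 0.05 45.0 q6 -0.69
white 13158 [303.2  78.5] [236   0 137 148] [ 0.5195 -0.0558  0.029 ]
white 2187 [314.3  19.5] [286   0  58  46] [ 0.5144 -0.0213  0.029 ]
white 724 [388.4  69.2] [386   0   6 147] [ 0.5679 -0.0321  0.029 ]
white 1242 [ 80.6 109.6] [30 76 91 69] [ 0.3917 -0.1231  0.029 ]
white 3894 [ 47.8 147.7] [  0  91 117  99] [ 0.3767 -0.1543  0.029 ]
white 12378 [319.5 271.3] [257 208 127 125] [ 0.5736 -0.1725  0.029 ]
white 3970 [320.7 407.8] [269 382 105  48] [ 0.6125 -0.2751  0.029 ]
orange 236 [378.  132.8] [373 122  11  22] [ 0.5764 -0.0703  0.029 ]
```

View pics/w3.png

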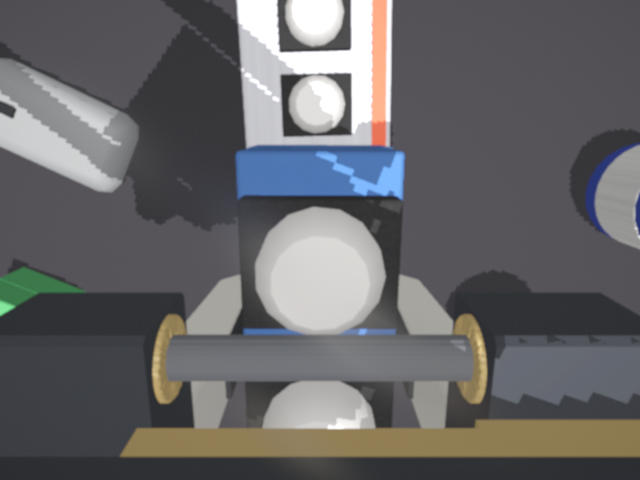

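The wrist view shows the dock's studs at (317,103) and (314,13), the latter clipped, with the orange stripe on the right. I'll back off so that both show.

```bash
python3 -m handwheel '[[0.9,-2.3,0,0,1],[0.9,-2.3,0,0,1],[0,0,0,0,1],[0,0,0,0,1]]' 45
python3 - <<'E'
from h import *
tcp(); im,c=snap("wrist"); cv2.imwrite("pics/w4.png",im[:,:,::-1]); m=masks(im)
g=cv2.cvtColor(im,cv2.COLOR_RGB2GRAY)
C=cv2.HoughCircles(g[:200],cv2.HOUGH_GRADIENT_ALT,1,40,param1=200,param2=.7,minRadius=15,maxRadius=40)
print(C)
for x,y,r in C[0]: print(x,y,r,ray(c,(x,y),.028).round(4)[0])
hsv=cv2.cvtColor(im,cv2.COLOR_RGB2HSV)
o=(hsv[:,:,0]<14)&(hsv[:,:,1]>120)&(hsv[:,:,2]>80); o[160:]=0
b=max(blobs(o,100),key=lambda b:b[0]); p=np.argwhere(b[3])[:,::-1].astype(np.float32)
W=ray(c,p,.012)[:,:2]; v=cv2.fitLine(W.astype(np.float32),cv2.DIST_L2,0,.01,.01).ravel(); print("stripe",b[0],v,np.degrees(np.arctan2(v[1],v[0])))
E
```

```text
t: 4.97
tool_pos: [0.5811, -0.1894, 0.3351]
orientation: [-1.797, -2.575, 0.0]
force: [-0.4, 0.1, -1.6]
opening: 0.0499
gripper_force: 45.0
t 4.97 pos [ 0.5811 -0.1894  0.3351] yaw_y 20.18 z [-0.001  0.001 -1.   ] F [-0.4  0.1 -1.6] open 0.0499 45.0 q6 -0.75
[[[316.        18.        33.30082 ]
  [316.        18.        22.931894]]]
316.0 18.0 33.30082 [ 0.5331 -0.066   0.028 ]
316.0 18.0 22.931894 [ 0.5331 -0.066   0.028 ]
stripe 1202 [ 0.36680287 -0.9302987   0.57720834 -0.06602998] -68.48142
```

```bash
python3 -m handwheel '[[-0.6,1.5,4,0.02,1],[-0.6,1.5,4,0,1],[-0.6,1.6,4,0,1],[0,0,0,0,1],[0,0,0,0,1]]' 45
python3 - <<'E'
from h import *
tcp(); im,c=snap("wrist"); it,ct=snap("top"); cv2.imwrite("pics/w5.png",im[:,:,::-1])
hsv=cv2.cvtColor(im,cv2.COLOR_RGB2HSV)
def studs(im,c,z,roi,rr):
    x0,y0,x1,y1=roi; g=cv2.resize(cv2.cvtColor(im[y0:y1,x0:x1],cv2.COLOR_RGB2GRAY),None,fx=4,fy=4,interpolation=cv2.INTER_CUBIC)
    C=cv2.HoughCircles(g,cv2.HOUGH_GRADIENT_ALT,1.5,60,param1=150,param2=.6,minRadius=rr[0]*4,maxRadius=rr[1]*4)
    for x,y,r in ([] if C is None else C[0]):
        u=((x+.5)/4-.5+x0,(y+.5)/4-.5+y0); print(np.round(u,1),round(r/4,1),ray(c,u,z).round(4)[0])
print("wrist");studs(im,c,.028,(220,0,420,150),(12,40))
print("top");studs(it,ct,.028,(290,235,365,300),(5,12))
o=(hsv[:,:,0]<14)&(hsv[:,:,1]>120)&(hsv[:,:,2]>80); o[150:]=0
b=max(blobs(o,100),key=lambda b:b[0]); p=np.argwhere(b[3])[:,::-1].astype(np.float32)
W=ray(c,p,.012)[:,:2]; v=cv2.fitLine(W.astype(np.float32),cv2.DIST_L2,0,.01,.01).ravel(); print("stripe",b[0],b[2],v,np.degrees(np.arctan2(v[1],v[0])))
E
```

```text
t: 5.65
tool_pos: [0.5634, -0.1427, 0.4548]
orientation: [-1.769, -2.595, 0.001]
force: [-0.5, -0.3, -3.2]
opening: 0.05
gripper_force: 45.0
t 5.65 pos [ 0.5634 -0.1427  0.4548] yaw_y 21.45 z [-0.001  0.    -1.   ] F [-0.5 -0.3 -3.2] open 0.05 45.0 q6 -0.71
wrist
[319.4 110.6] 20.5 [ 0.533  -0.0662  0.028 ]
[319.4  46.5] 17.8 [ 0.513  -0.0154  0.028 ]
[319.4 110.6] 15.9 [ 0.533  -0.0662  0.028 ]
top
[314.8 270.6] 7.3 [ 0.5142 -0.0152  0.028 ]
stripe 413 [361   0   8  69] [ 0.36498985 -0.9310115   0.5446594   0.01570874] -68.59304
```

View pics/w5.png

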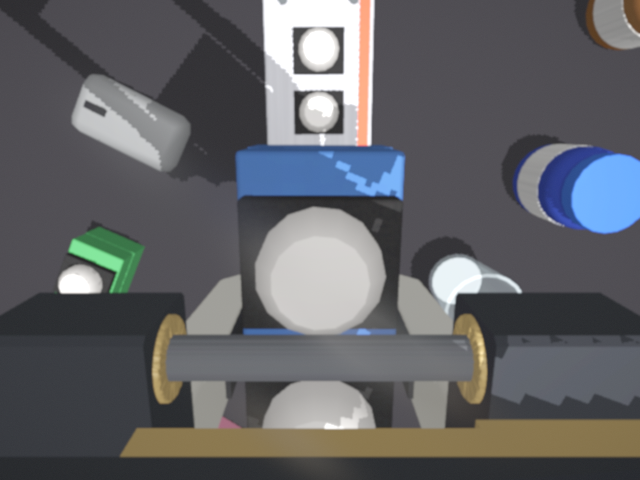

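The picture shows both dock studs at (319,46) and (319,111), in line with the held spacer stud at column 320. The dock centre is (0.523, -0.041) and its heading is 21.5°, so I'll go over it.

```bash
python3 -m handwheel '[[-1.32,3.38,-2,0,1],[-1.32,3.38,-2,0,1],[-1.33,3.37,-2,0,1],[0,0,-5,0,1],[0,0,-5,0,1],[0,0,-3,0,1],[0,0,-1.5,0,1],[0,0,0,0,1],[0,0,0,0,1]]' 50; python3 -m handwheel '[[0,0,-0.8,0,1],[0,0,-0.8,0,1],[0,0,-0.5,0,1],[0,0,0,0,1],[0,0,0,0,1]]' 50
```

```text
t: 6.88
tool_pos: [0.5246, -0.0419, 0.2521]
orientation: [1.769, 2.594, 0.001]
force: [0.9, 0.1, -1.8]
opening: 0.0495
gripper_force: 50.0
t: 7.5
tool_pos: [0.524, -0.0416, 0.2298]
orientation: [1.77, 2.596, 0.0]
force: [-0.3, -0.4, -1.8]
opening: 0.0497
gripper_force: 50.0
```

```bash
python3 -m handwheel '[[0,0,-0.4,0,1],[0,0,-0.4,0,1],[0,0,-0.2,0,1],[0,0,0,0,1],[0,0,0,0,1]]' 55;  python3 -m handwheel '[[0,0,-0.2,0,1],[0,0,0,0,1],[0,0,-0.2,0,1],[0,0,0,0,1]]' 60
```

```text
t: 8.12
tool_pos: [0.5238, -0.0416, 0.2196]
orientation: [-1.769, -2.595, 0.0]
force: [-0.9, 0.1, -2.6]
opening: 0.0497
gripper_force: 55.0
t: 8.62
tool_pos: [0.5239, -0.0417, 0.2163]
orientation: [-1.77, -2.596, 0.0]
force: [-4.7, -1.4, 5.1]
opening: 0.0499
gripper_force: 60.0
```

The spacer is over the studs and resting on the sleeves, with low side force. Next I press it home in small steps.

```bash
python3 -m handwheel '[[0,0,-0.2,0,1],[0,0,0,0,1],[0,0,-0.2,0,1],[0,0,0,0,1]]' 60;  python3 -m handwheel '[[0,0,-0.2,0,1],[0,0,0,0,1],[0,0,-0.1,0,1],[0,0,0,0,1]]' 60
```

```text
t: 9.12
tool_pos: [0.5239, -0.0417, 0.2128]
orientation: [-1.77, -2.596, 0.001]
force: [-7.2, -0.5, 10.9]
opening: 0.0498
gripper_force: 60.0
t: 9.62
tool_pos: [0.524, -0.0417, 0.21]
orientation: [-1.769, -2.596, 0.001]
force: [-7.9, 0.5, 11.3]
opening: 0.0499
gripper_force: 60.0
```

```bash
python3 -m handwheel '[[-0.06,0,-0.1,0,1],[0,0,0,0,1],[0,0,-0.1,0,1],[0,0,0,0,1],[0,0,0,0,1]]' 60;  python3 -m handwheel '[[0,0,-0.1,0,1],[0,0,0,0,1],[0,0,0,0,1]]' 60
```

```text
t: 10.25
tool_pos: [0.5237, -0.0417, 0.2089]
orientation: [1.769, 2.595, 0.0]
force: [-11.1, 1.3, 19.4]
opening: 0.0495
gripper_force: 60.0
t: 10.62
tool_pos: [0.5238, -0.0417, 0.2089]
orientation: [1.769, 2.596, -0.0]
force: [-17.8, 1.5, 28.7]
opening: 0.05
gripper_force: 60.0
```

```bash
python3 -m handwheel '[[0,0,0.15,0,1],[0,0,0,0,0.2],[0,0,0,0,0.2],[0,0,0,0,0.2],[0,0,2,0,0.2],[0,0,5,0,0.2],[0,0,5,0,0],[0,0,5,0,0],[0,0,0,0,0],[0,0,0,0,0]]' 60
python3 - <<'E'
from h import *
tcp(); im,c=snap("wrist"); it,ct=snap("side"); 
cv2.imwrite("pics/w6.png",np.hstack([cv2.resize(im,(400,300)),cv2.resize(it[220:340,280:440],(400,300))])[:,:,::-1])
E
```

```text
t: 11.88
tool_pos: [0.5232, -0.0416, 0.3766]
orientation: [-1.77, -2.595, 0.0]
force: [0.3, 0.7, -0.4]
opening: 0.0929
gripper_force: 0.0
t 11.88 pos [ 0.5232 -0.0416  0.3766] yaw_y 21.43 z [-0.  0. -1.] F [ 0.3  0.7 -0.4] open 0.0929 0.0 q6 -0.55
```

View pics/w6.png

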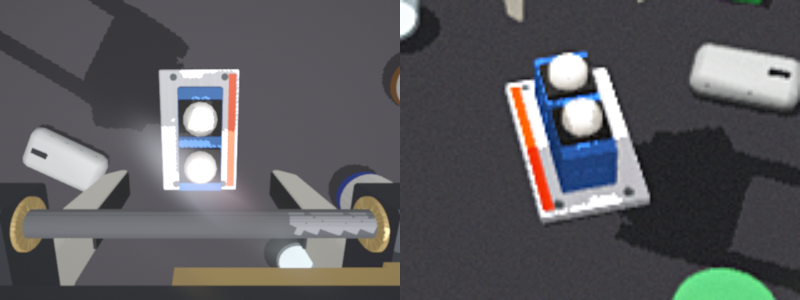

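The spacer sits flat on the dock with its studs up. I'll measure those studs and go over the head.

```bash
cat >> h.py <<'E'
def studs(im,c,z,roi,rr):
    x0,y0,x1,y1=roi; g=cv2.resize(cv2.cvtColor(im[y0:y1,x0:x1],cv2.COLOR_RGB2GRAY),None,fx=4,fy=4,interpolation=cv2.INTER_CUBIC)
    C=cv2.HoughCircles(g,cv2.HOUGH_GRADIENT_ALT,1.5,60,param1=150,param2=.6,minRadius=rr[0]*4,maxRadius=rr[1]*4)
    for x,y,r in ([] if C is None else C[0]):
        u=((x+.5)/4-.5+x0,(y+.5)/4-.5+y0); print(np.round(u,1),round(r/4,1),ray(c,u,z).round(4)[0])
E
python3 - <<'E'
from h import *
im,c=snap("wrist"); studs(im,c,.078,(240,100,400,320),(15,40))
E
python3 -m handwheel '[[-0.75,4.98,0.83,-0.098,0.25],[-0.75,4.98,0.83,-0.098,0.25],[-0.75,4.98,0.83,-0.098,0.25],[-0.75,4.98,0.83,-0.098,0.25],[-0.75,4.98,0.83,-0.098,0.25],[-0.75,4.98,0.83,-0.098,0.25],[0,0,0,0,0.25],[0,0,0,0,0.25]]'
python3 - <<'E'
from h import *
tcp(); im,c=snap("wrist"); cv2.imwrite("pics/w7.png",im[:,:,::-1])
h,s,v=cv2.split(cv2.cvtColor(im,cv2.COLOR_RGB2HSV)); o=(h<36)&(s>140)&(v>90);o[320:]=0
b=max(blobs(o,300),key=lambda b:b[0]); r=cv2.minAreaRect(np.argwhere(b[3])[:,::-1].astype(np.float32)); print(b[0],b[2],r)
B=cv2.boxPoints(r);W=ray(c,B,.078); print(B.round(0).tolist(),W.round(4)[:,:2].tolist(),ray(c,r[0],.078).round(4))
E
```

```text
t: 13.02
tool_pos: [0.4781, 0.257, 0.4256]
orientation: [-2.444, -1.973, 0.004]
force: [-0.2, -0.5, 0.4]
opening: 0.0697
gripper_force: 0.0
t 13.03 pos [0.4781 0.257  0.4256] yaw_y -12.16 z [-0.002 -0.001 -1.   ] F [-0.2 -0.5  0.4] open 0.0697 0.0 q6 0.61
5393 [285 137  68 151] ((318.4999694824219, 211.99996948242188), (66.99998474121094, 149.99996948242188), 0.0)
[[285.0, 287.0], [285.0, 137.0], [352.0, 137.0], [352.0, 287.0]] [[0.4378, 0.2044], [0.4651, 0.3205], [0.5141, 0.3099], [0.4912, 0.193]] [[0.4776 0.2595 0.078 ]]
```

View pics/w7.png

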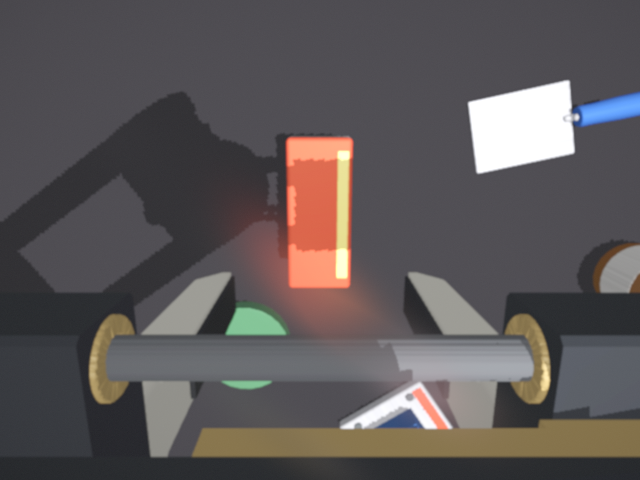

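The wrist view shows the head with its orange top at (319,212) and the yellow line on its +x side, aligned between the fingers. I'll grip and lift it.

```bash
python3 -m handwheel '[[-0.1,0,-5,0,0.25],[0,0,-5,0,0.25],[0,0,-5,0,0.25],[0,0,-4,0,0.25],[0,0,-1.5,0,0.25],[0,0,-0.9,0,0.25],[0,0,0,0,0.25],[0,0,0,0,1],[0,0,0,0,1],[0,0,0,0,1]]' 45
python3 -m handwheel '[[0,0,0,0,1],[0,0,0,0,1],[0,0,2,0,1],[0,0,4,0,1],[0,0,6,0,1],[0,0,6,0,1],[0,0,5,0,1],[0,0,0,0,1],[0,0,0,0,1]]' 45
```

```text
t: 14.32
tool_pos: [0.4777, 0.2575, 0.2141]
orientation: [2.445, 1.971, 0.002]
force: [-0.3, 0.1, 4.7]
opening: 0.05
gripper_force: 45.0
t: 15.45
tool_pos: [0.477, 0.2571, 0.4417]
orientation: [-2.446, -1.971, 0.003]
force: [-0.1, -0.4, -3.3]
opening: 0.0495
gripper_force: 45.0
```

```bash
python3 -m handwheel '[[1.075,-5,0.25,0.0734,1],[1.075,-5,0.25,0.0734,1],[1.075,-5,0.25,0.0734,1],[1.075,-5,0.25,0.0734,1],[1.075,-5,0.25,0.0734,1],[1.075,-5,0.25,0.0734,1],[1.075,-5,0.25,0.0734,1],[1.075,-5,0.25,0.0734,1],[0,0,0,0,1],[0,0,0,0,1]]' 45
python3 - <<'E'
from h import *
tcp(); im,c=snap("wrist"); cv2.imwrite("pics/w8.png",im[:,:,::-1])
studs(im,c,.078,(220,0,420,170),(10,40))
for a,ce,b,l in blobs(masks(im)["white"],200): print(a,ce.round(1),b,ray(c,ce,.079).round(4)[0])
E
```

```text
t: 16.7
tool_pos: [0.563, -0.1426, 0.4605]
orientation: [-1.77, -2.59, 0.001]
force: [-0.1, 0.5, -3.2]
opening: 0.0499
gripper_force: 45.0
t 16.7 pos [ 0.563  -0.1426  0.4605] yaw_y 21.31 z [-0.004  0.002 -1.   ] F [-0.1  0.5 -3.2] open 0.0499 45.0 q6 -0.71
[321.6  38.6] 20.1 [ 0.5141 -0.0157  0.078 ]
[320.9 111.4] 17.6 [ 0.5336 -0.0671  0.078 ]
3515 [279.6  69.9] [264   0  89 146] [ 0.4914 -0.0495  0.079 ]
1318 [354.4  74.4] [349   0  11 147] [ 0.5482 -0.031   0.079 ]
608 [370.8  72.9] [368   0   7 147] [ 0.56   -0.0252  0.079 ]
1707 [321.1  40.2] [300  16  44  50] [ 0.5142 -0.0171  0.079 ]
2252 [117.3 131.6] [80 91 82 76] [ 0.3832 -0.1431  0.079 ]
1305 [321.7 109.5] [302  90  41  40] [ 0.5337 -0.0655  0.079 ]
384 [386.5 202.3] [372 195  28  21] [ 0.6132 -0.1163  0.079 ]
1957 [460.3 279.2] [432 257  89  57] [ 0.7023 -0.1561  0.079 ]
923 [ 84.4 280.8] [ 64 266  42  27] [ 0.3895 -0.2802  0.079 ]
```

View pics/w8.png

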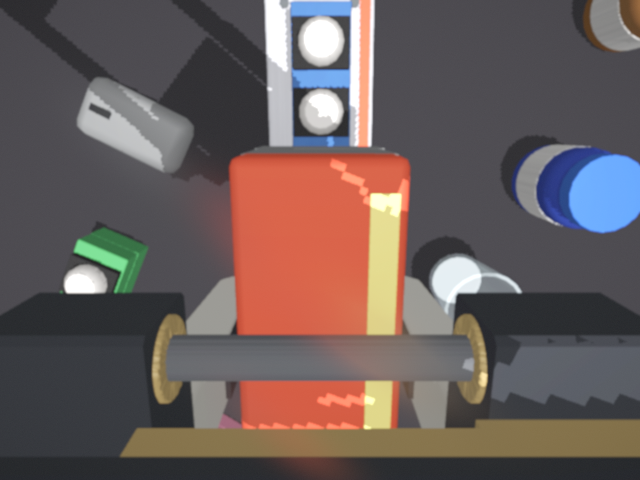

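The view shows the head held with its yellow line on the stripe side, and the spacer studs at (321,39) and (321,111). The target is (0.5237, -0.0413), so I'll move over it and descend.

```bash
python3 -m handwheel '[[-1.31,3.38,0,0.002,1],[-1.31,3.38,0,0,1],[-1.31,3.37,-2,0,1],[0,0,-5,0,1],[0,0,-5,0,1],[0,0,-3,0,1],[0,0,0,0,1],[0,0,0,0,1]]' 60; python3 -m handwheel '[[0,0,-0.6,0,1],[0,0,-0.4,0,1],[0,0,-0.4,0,1],[0,0,0,0,1],[0,0,0,0,1]]' 60; python3 -m handwheel '[[0,0,-0.4,0,1],[0,0,-0.3,0,1],[0,0,-0.2,0,1],[0,0,0,0,1],[0,0,0,0,1]]' 60
```

```text
t: 17.75
tool_pos: [0.5244, -0.0408, 0.3145]
orientation: [1.766, 2.596, 0.001]
force: [0.9, -0.0, -1.0]
opening: 0.0501
gripper_force: 60.0
t: 18.38
tool_pos: [0.524, -0.0416, 0.2991]
orientation: [1.768, 2.597, 0.0]
force: [0.1, -0.3, -2.1]
opening: 0.0499
gripper_force: 60.0
t: 19.0
tool_pos: [0.524, -0.0415, 0.2901]
orientation: [1.768, 2.597, 0.0]
force: [0.1, -0.1, -2.4]
opening: 0.0499
gripper_force: 60.0
```

```bash
python3 -m handwheel '[[0,0,-0.3,0,1],[0,0,-0.2,0,1],[0,0,-0.1,0,1],[0,0,0,0,1],[0,0,0,0,1]]' 60; python3 -m handwheel '[[0,0,-0.2,0,1],[0,0,-0.1,0,1],[0,0,-0.1,0,1],[0,0,0,0,1],[0,0,0,0,1]]' 60
```

```text
t: 19.62
tool_pos: [0.524, -0.0415, 0.2841]
orientation: [-1.768, -2.597, 0.0]
force: [-0.8, 0.6, -0.3]
opening: 0.0497
gripper_force: 60.0
t: 20.25
tool_pos: [0.524, -0.0415, 0.2811]
orientation: [1.768, 2.597, 0.0]
force: [-5.1, 0.3, 8.0]
opening: 0.0496
gripper_force: 60.0
```

```bash
python3 -m handwheel '[[0,0,-0.2,0,1],[0,0,-0.1,0,1],[0,0,0,0,1],[0,0,0,0,1]]' 60
```

```text
t: 20.75
tool_pos: [0.5241, -0.0415, 0.278]
orientation: [1.768, 2.597, 0.0]
force: [-5.7, 0.4, 7.8]
opening: 0.0495
gripper_force: 60.0
```

```bash
python3 -m handwheel '[[-0.03,0,-0.1,0,1],[0,0,-0.1,0,1],[0,0,0,0,1],[0,0,0,0,1]]' 60; python3 -m handwheel '[[0,0,-0.1,0,1],[0,0,0,0,1],[0,0,0,0,1]]' 60; python3 -m handwheel '[[0,0,-0.1,0,1],[0,0,0,0,1],[0,0,0,0,1]]' 60
```

```text
t: 21.25
tool_pos: [0.5239, -0.0415, 0.2762]
orientation: [1.768, 2.596, 0.0]
force: [-3.8, 0.7, 8.2]
opening: 0.0499
gripper_force: 60.0
t: 21.62
tool_pos: [0.524, -0.0415, 0.2761]
orientation: [1.768, 2.596, 0.0]
force: [-8.9, 1.4, 16.1]
opening: 0.0494
gripper_force: 60.0
t: 22.0
tool_pos: [0.524, -0.0415, 0.2761]
orientation: [1.768, 2.596, 0.0]
force: [-12.6, 1.6, 24.6]
opening: 0.0499
gripper_force: 60.0
```

Hard stop at 0.2761, the expected home height, with 24 N on it. I'll release and check.

```bash
python3 -m handwheel '[[0,0,0.2,0,1],[0,0,0,0,0.2],[0,0,0,0,0.2],[0,0,0,0,0.2],[0,0,2,0,0.2],[0,0,5,0,0.2],[0,0,5,0,0],[0.9,-2.3,3,0,0],[0,0,0,0,0],[0,0,0,0,0]]' 60
python3 - <<'E'
from h import *
tcp(); im,c=snap("top"); it,ct=snap("side"); 
cv2.imwrite("pics/w9.png",np.hstack([cv2.resize(im,(400,300)),cv2.resize(it[190:325,270:450],(400,300),interpolation=cv2.INTER_CUBIC)])[:,:,::-1])
E
```

```text
t: 23.25
tool_pos: [0.5324, -0.0643, 0.4237]
orientation: [-1.768, -2.595, 0.001]
force: [0.2, 0.7, -0.2]
opening: 0.0931
gripper_force: 0.0
t 23.25 pos [ 0.5324 -0.0643  0.4237] yaw_y 21.48 z [-0.002  0.001 -1.   ] F [ 0.2  0.7 -0.2] open 0.0931 0.0 q6 -0.59
```

View pics/w9.png

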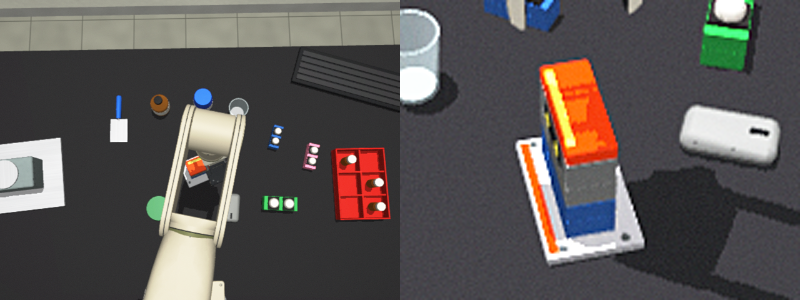

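The side crop shows a gap-free stack with the yellow lamps on the orange-stripe side and the bystanders in place. The head's TCP rose 62.0 mm from bench to home, which is exactly 12 + 50, so both joints are fully home.

```bash
python3 -c "
from plant import job; print(job.close_job())"
```

```text
the job is handed in; nothing more can be done
None
```

The measuring station is together and handed in at about 23 s: the spacer and the head are both fully home, the lamps face the orange stripe, the gripper is clear, and the other things on the bench were left alone.

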